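# Clamp a spice jar in the sprung jar holder

### The arm

A 6-joint arm with a two-finger parallel gripper is mounted at the origin on a cart in front of the work surface, level with it; the furniture and walls round the work are solid. World frame = base frame: x ahead of the robot, y to its left, z up, the work surface at z = 0. Lengths are in mm, angles in degrees, forces in N, time in s.
With the tool pointing down it reaches from about 300 to 850 mm from the base axis. Payload 4.2 kg.
Tool frame: the origin (TCP) lies on the centre line of the jaws, within the pads' length; the fingertips stand 8 mm ahead of it and the grasp point (between the pads) lies 11 mm behind it; z points along the fingers, y is the line along which they close (so a half turn about z gives the same grasp; the last joint's range is limited). The gripper opens to 91 mm and grips with 3 to 60 N. Pads are 32 mm wide; open, the fingers measure 118 mm over their backs; the gripper's body (76 mm by 178 mm) begins 60 mm behind the grasp point.
Start: joints at [75.229, 18.312, 89.639, -0, 72.044, -1.146], TCP at [135.452, 558.836, 195.776] pointing down, gripper open.
Joint ranges: [-177.97, 177.97], [-48.28, 115.42], [12.27, 149.76], [-77.06, 257.06], [2.81, 150.46], [-146.56, 146.56]. Speed limits (degrees/s): [147.25, 147.25, 180, 180, 180, 180].

### API

Orientations are given as [roll, pitch, yaw] about the fixed x, y, z axes, in that order (R = Rz(yaw) Ry(pitch) Rx(roll)).
In Python, from workcell import telemetry, eyes, ticket gives the robot as it stands. The module is installed in compiled form; this text tells all that it offers.
- The arm moves only by the shell command python3 -m crank 'ROWS' [OPENING] [FORCE]. ROWS is JSON, a list of rows, each an object of numbers: "dx", "dy", "dz": the shift along the world's x, y, z normalised to -1 to 1, where 1 is 80 cm; "yaw": the turn about the world's z normalised to -1 to 1, where 1 is 5 degrees. A call has 1 to 10 rows; each row shifts and turns the commanded pose from where the row before left it; what a row does not reach is not made up. A row lasts 1/8 s, in which the tool goes at most 62.5 mm and 10.7 degrees, less where a joint would pass 70% of its speed; a pose out of reach is approached as far as the arm can. A call with a number of a shift or a turn outside -1 to 1 is refused whole. A call with a gripper value outside its range is refused whole. OPENING is the opening, from 0 (shut) to 1 (fully open), set as the call begins (- or left out, the last holds). The fingers move at their own pace and stop on an object; FORCE is the grip in N (left out, the last holds). Time passes only in rows, so rows that do not move let the fingers close. It gives the time, the measured TCP pose, the force, the opening and the grip force at its end, in the units of the state.
- telemetry.state(): the state, without advancing time (a new reading comes with each control period).
- eyes.grab_frame(name): name is "scene" or "top" or "wrist"; returns the picture (420x560x3 uint8, red, green, blue); there is no depth.
- eyes.calibration(name): a dict with "camera_matrix" (3x3 intrinsics, pixels), "k1" (the pictures are not rectified: a ray, as slopes to the right and down, at radius r is drawn at 1 + k1 r^2 times it, then the intrinsics apply), "world_from_camera" (4x4, takes a point from camera to world coordinates). Camera axes: x right, y down, z forward; pixel columns grow to the right and rows downward; lengths in mm; the calibration is good to about 2 mm. A picture is of the moment at which its call begins: read the wrist's pose just before it. calibration takes no time and is no camera call; for the wrist camera it gives the pose at the moment of the call.
- ticket.job_done(): hands the job in; it is judged then, once.
The state is a dict: "time_s": time; "qpos": joint angles; "qvel": joint speeds; "effort": joint torques, N m; "ee_pos": TCP position; "ee_rot": TCP orientation; "force": force on the tool from outside, world axes, zero at the start; "torque": the same for the moment, N m; "gripper_width": finger opening in mm; "gripper_force": force on a finger pad.
Only numpy, scipy, OpenCV 4.12 (cv2) and the standard library are available. Lean on these libraries where they do the work, as an engineer would, in place of code of your own. Each camera call takes 0.05 s, during which the arm holds its last target. There are 200 camera calls.

### The job

Clamp the red-capped spice jar in the jar holder. First draw the sprung jaw back by its black knob, feel for the hidden notch to the side and let the jaw hook into it so that it stays open by itself; then stand the jar upright on the base between the jaws and let go of it. Finally unhook the jaw so that it closes on the upright jar; leave the honey jar, candle and pepper mill where they are.

Things in the scene. Friction and masses are not known exactly. Their poses are not given: they have to be found in the camera images.
- holder: Jar holder screwed to the worktop: aluminium plate 262 x 124 x 8 mm, grey fixed jaw at one end, green sliding hood with black knob at the other. Origin on the worktop; its x runs along the plate, the way the jaw opens, y to the left of that, z up; plate x -140 to 122, y -62 to 62 mm. Fixed jaw: x -137 to about -103 mm, 76 mm wide, top z 72 mm, 120 degree vee open to +x, vertex at x -118, y 0.
- jaw_face (a point): Middle of the moving jaw's flat rubber pad facing the vee, 41 mm above the worktop; at x -97 mm of the holder's frame when shut. Pad 62 mm wide, z 12 to 70 mm. It moves with the green hood along x only.
- hood_roof (a point): Middle of the top of the green hood (126 x 66 mm, 36 mm above the worktop), under which a pin runs unseen along a wall on its +y side. The hood shifts only 2 mm to +y before the pin meets the wall (6 N is enough to feel it), except at one gap in the wall. Shifted 17 mm or more there, and then let back 7 mm to -x, the pin hooks behind the wall's lip and the jaw stays open.
- knob (a point): Point to grip on the axis of the black knob, 61 mm above the worktop. Knob: upright cylinder 28 mm in diameter, z 44 to 78 mm, on a 20 mm stem over the hood's roof; it does not turn. At x -5, y 0 mm of the holder's frame with the jaw shut; moves by joint jaw along the holder's x and by joint hood along its y.
- jaw (a joint): Travel of jaw, hood and knob along the holder's +x, m: 0 shut, 0.068 end stop. Return spring 3.6 N at 0, 6.5 N at 0.025 (shut on the jar), 11 N at 0.06; damping 30 N s/m. The hidden gap is only 0.005 of travel wide and starts anywhere from 0.042 to 0.060, new each time; past it the wall blocks again. Hooked, it reads 0.007 less than the gap's start.
- hood (a joint): Sideways shift of hood and knob along the holder's +y, m: 0 normal, 0.022 stop (reached only in the gap). Return spring 2.4 N at 0, 4.2 N at 0.022. Hooked, it reads 0.016 to 0.020; less is not hooked. To unhook: draw the jaw about 9 mm to +x, shift the hood back to 0, let the jaw run to -x.
- seat (a point): Where to stand the jar: on top of the base plate (8 mm above the worktop) between the jaws, at x -88, y 0 mm of the holder's frame, marked by a dark disc. With the jaw hooked open the jar has at least 10 mm of play: its axis can stand from x -93 to -83 mm.
- spice_jar: Spice jar with a red cap, glass body 42 mm and cap 45 mm in diameter, 106 mm tall (cap from 85 to 106 mm), about 110 g, standing on the worktop; origin at the centre of its underside, z up. Grip it by its cap, about 90 mm up, to stay above the holder's jaws.
- honey_jar: Bystander: jar with a silver lid, 66 x 72 x 102 mm, origin under its centre.
- candle: Bystander: white candle in a glass, 76 mm in diameter, 90 mm tall, origin under its centre.
- pepper_mill: Bystander: wooden pepper mill, 58 mm in diameter, 170 mm tall, origin under its centre.
Mind the look-alikes: they are no part of the job. Of the things that look like the spice_jar, the middle-sized one is meant.

How it is judged (in metres and radians):
On the way, in this order (a step that is already met when the one before it is completed fails the run):
1. the jaw stays open by itself in its notch, with the robot off the holder (value of joint jaw above 0.03 m and value of joint hood above 0.0145 m and contact force between each of the fingers, the arm and holder below 0.05 N), for 0.3 s.
2. the jar stands upright and released on the base between the jaws, the jaw still held open in its notch (value of joint jaw above 0.03 m and value of joint hood above 0.0145 m and z of spice_jar in the frame of holder between 0.004 and 0.012 m and horizontal distance between spice_jar and seat below 0.022 m and angle between spice_jar's own z axis and vertical below 0.1 rad and contact force between the fingers and spice_jar below 0.05 N), for 0.2 s.
At the end, for the whole second after the job is handed in: The hood is back in its middle position (under 6 mm of shift), the jaw has closed on the jar (16 to 32 mm of travel, jar pressed with more than 5 N), and the jar stands upright (within 0.12 rad) and still on the base plate (underside 4 to 16 mm above the worktop), within 22 mm of the seat (value of joint hood below 0.006 m and value of joint jaw between 0.016 and 0.032 m and contact force between holder and spice_jar above 5 N and z of spice_jar in the frame of holder between 0.004 and 0.016 m and horizontal distance between spice_jar and seat below 0.022 m and angle between spice_jar's own z axis and vertical below 0.12 rad and linear speed of spice_jar below 0.02 m/s and velocity of joint jaw below 0.01 m/s); the robot touches nothing.
It fails at once if the spice jar is tipped by more than 0.5 rad (angle between spice_jar's own z axis and vertical above 0.5 rad).
It fails at once if a bystander (honey jar, candle, pepper mill) is moved by more than 30 mm (distance of any of honey_jar, candle, pepper_mill from where it was at the start of the episode above 0.03 m).
It also fails if it takes over 67 s, if anything falls off the work surface, if the arm or the gripper's body presses on something with over 40 N, if the wrist force passes 120 N, or if a joint passes its speed limit or range.

## Working session

There is one attempt and no reset: what is moved stays moved. The work goes in short steps, Python scripts to look and compute and a shell command to move; the robot and the scene stay as the last step left them, time stands still between calls to the robot, and variables do not carry over. Pictures are saved under pics/ and viewed, at most 10 in all, crops included, and the job is handed in when it is done.

```bash
mkdir -p pics
python3 - <<'E'
from workcell import telemetry, eyes
import cv2
print(telemetry.state())
for n in ("scene","top"):
    c=eyes.calibration(n); print(n,c)
    cv2.imwrite(f"pics/{n}0.png",cv2.cvtColor(eyes.grab_frame(n),cv2.COLOR_RGB2BGR))
E
```

```text
{'time_s': 0.0, 'qpos': array([ 7.52299472e+01,  1.83512104e+01,  8.97082752e+01, -3.15464497e-03,
        7.20439017e+01, -1.14667518e+00]), 'qvel': array([ 0.04911326,  0.08503523, -0.05514097, -0.01669212, -0.01739532,
        0.00499875]), 'effort': array([ 3.10835218e-03, -4.12458622e+01, -2.31972349e+01,  7.29578314e-02,
        4.54510795e-02, -1.40857501e-04]), 'ee_pos': array([135.31752311, 558.27820406, 194.91197381]), 'ee_rot': array([-1.79896573e+02,  9.29654934e-04,  1.66377598e+02]), 'force': array([ 0.19707513, -0.13394051,  0.10115628]), 'torque': array([-0.00453656, -0.01148633,  0.03601748]), 'gripper_force': 0.0, 'gripper_width': 91.40166886224084}
scene {'camera_matrix': array([[465.85211474,   0.        , 282.15261261],
       [  0.        , 465.85211474, 211.02635925],
       [  0.        ,   0.        ,   1.        ]]), 'k1': -0.03390681549761101, 'world_from_camera': array([[-8.77998591e-01, -3.46717914e-01,  3.30007821e-01,
         2.04071826e+02],
       [-4.78463614e-01,  6.15801702e-01, -6.25987886e-01,
         6.58088622e+02],
       [ 1.38218365e-02, -7.07513217e-01, -7.06564933e-01,
         8.51928401e+02],
       [ 0.00000000e+00,  0.00000000e+00,  0.00000000e+00,
         1.00000000e+00]])}
top {'camera_matrix': array([[528.85008585,   0.        , 273.89236068],
       [  0.        , 528.85008585, 202.30701618],
       [  0.        ,   0.        ,   1.        ]]), 'k1': -0.16196397348193042, 'world_from_camera': array([[-1.31454386e-01, -9.64901725e-01,  2.27342047e-01,
         3.24586353e+02],
       [-9.91309753e-01,  1.29099440e-01, -2.52647616e-02,
        -3.10628734e+01],
       [-4.97171898e-03, -2.28687552e-01, -9.73487178e-01,
         1.21243469e+03],
       [ 0.00000000e+00,  0.00000000e+00,  0.00000000e+00,
         1.00000000e+00]])}
```

View pics/top0.png

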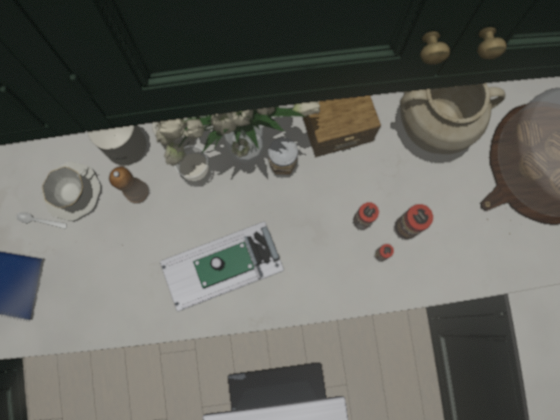

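View pics/scene0.png

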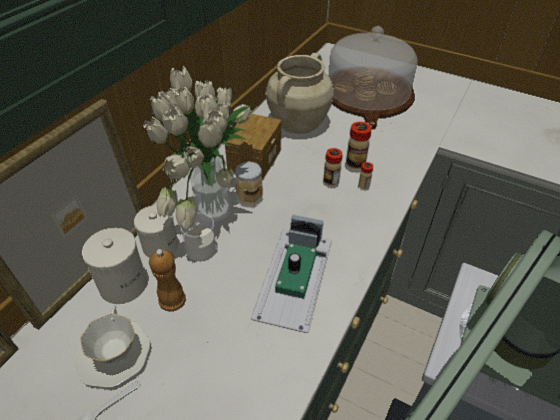

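The top view shows the holder with its vee at about (264,246), green hood about (225,265) and knob (217,263). Three red-capped jars are at (368,214), (415,220) and (386,251). The middle-sized one is at (368,214), which is (332,165) in the scene view.

```bash
cat > h.py <<'E'
import numpy as np, cv2
from workcell import eyes, telemetry
def ray(cal,u,v):
    K=np.array(cal["camera_matrix"]);T=np.array(cal["world_from_camera"])
    d=np.array([(u-K[0,2])/K[0,0],(v-K[1,2])/K[1,1]]); s=d.copy()
    for _ in range(20): s=d/(1+cal["k1"]*(s@s))
    return T[:3,3],T[:3,:3]@np.array([s[0],s[1],1])
def atz(cal,u,v,z):
    o,d=ray(cal,u,v); return (o+d*(z-o[2])/d[2])[:2]
def pix(cal,P):
    K=np.array(cal["camera_matrix"]);T=np.array(cal["world_from_camera"])
    p=T[:3,:3].T@(np.array(P,float)-T[:3,3]); s=p[:2]/p[2]; s=s*(1+cal["k1"]*(s@s))
    return K[:2,:2]@s+K[:2,2]
E
python3 - <<'E'
from h import *
for n,sc in(("top",(150,180,300,120)),("scene",(240,140,140,200))):
    im=cv2.imread(f"pics/{n}0.png");c=eyes.calibration(n)
    hsv=cv2.cvtColor(im,cv2.COLOR_BGR2HSV)
    red=cv2.inRange(hsv,(0,140,80),(8,255,255))|cv2.inRange(hsv,(172,140,80),(180,255,255))
    g=cv2.inRange(hsv,(65,110,40),(90,255,255))
    for nm,m,z in(("red",red,100),("green",g,36)):
        k,l,st,ce=cv2.connectedComponentsWithStats(m)
        for i in range(1,k):
            if st[i,4]>40 and (nm=="red" or st[i,4]>400):
                r=cv2.minAreaRect(np.argwhere(l==i)[:,::-1].astype(np.float32))
                print(n,nm,st[i],ce[i].round(1),atz(c,*ce[i],z).round(1),r)
                if nm=="green":print([atz(c,*p,36).round(1) for p in cv2.boxPoints(r)])
    x,y,w,h=sc
    cv2.imwrite(f"pics/{n}c.png",cv2.resize(im[y:y+h,x:x+w],None,fx=800/w if n=="top" else 3,fy=800/w if n=="top" else 3,interpolation=cv2.INTER_CUBIC))
E
```

```text
top red [360 205  17  15  48] [365.6 214.2] [ 531.9 -252.6] ((366.6856384277344, 213.60641479492188), (15.9013032913208, 11.187199592590332), 39.289405822753906)
top red [408 206  23  23 165] [417.2 217.3] [ 510.  -363.7] ((419.0, 217.0), (22.0, 22.0), 90.0)
scene red [350 122  22  19 250] [360.4 130.9] [ 516.6 -391.2] ((360.5, 131.0), (18.0, 21.0), 90.0)
scene red [326 148  16  16 154] [333.9 155.8] [ 535.3 -252.8] ((333.5, 155.5), (15.0, 15.0), 90.0)
scene red [361 162  12  11  76] [366.9 166.6] [ 444.2 -254. ] ((367.2500305175781, 166.25), (12.020814895629883, 8.485280990600586), 45.0)
scene green [ 276  245   40   52 1099] [296.  271.5] [468.8  85.3] ((295.16192626953125, 270.0171813964844), (29.440828323364258, 50.69175338745117), 15.52410888671875)
[array([485.8, 152.7]), array([525.5,  17.4]), array([457.4,   6.7]), array([424.3, 141.2])]
```

View pics/topc.png

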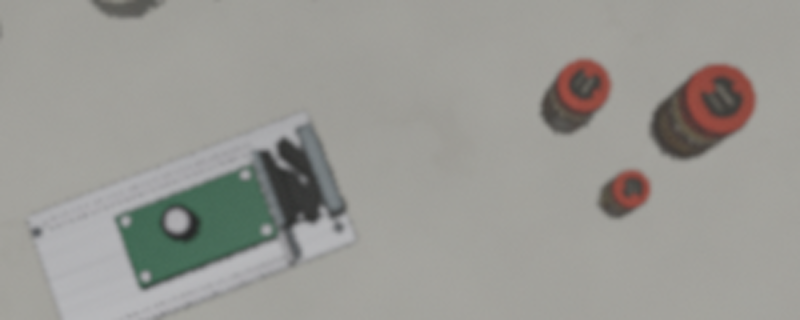

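View pics/scenec.png

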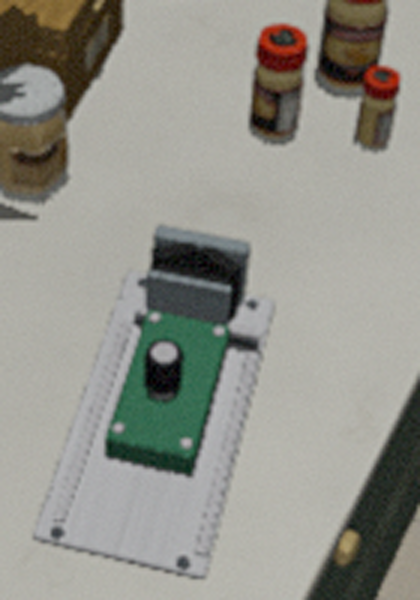

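Crops: in the top crop, knob top (178,221), hood screws (126,220), (146,276), (266,230), (245,174), plate corners (29,217), (307,115), (355,238), and jar cap top (584,87). In the scene crop, knob top (166,352), plate corners (36,538), (205,575), (274,300), jar cap top (284,36).

Run:
```python
from h import *
from scipy.optimize import least_squares
ct,cs=eyes.calibration("top"),eyes.calibration("scene")
T=lambda x,y:(150+(x+.5)*.375-.5,180+(y+.5)*.375-.5)
S=lambda x,y:(240+(x+.5)/3-.5,140+(y+.5)/3-.5)
# (cam,px,holder point)
obs=[("t",T(178,221),(-5,0,78)),("s",S(166,352),(-5,0,78)),
("t",T(29,217),(122,-62,8)),("t",T(307,115),(-140,-62,8)),("t",T(355,238),(-140,62,8)),
("s",S(36,538),(122,-62,8)),("s",S(205,575),(122,62,8)),("s",S(274,300),(-140,62,8))]
for c,p,P in obs: print(c,P,atz(ct if c=="t" else cs,*p,P[2]).round(1))
sc=[T(126,220),T(146,276),T(266,230),T(245,174)]; print("screws top",[atz(ct,*p,37).round(1) for p in sc])
sc=[S(118,428),S(187,443),S(219,330),S(154,316)]; print("screws scene",[atz(cs,*p,37).round(1) for p in sc])
def f(q):
    c,s=np.cos(q[2]),np.sin(q[2]);r=[]
    for k,p,P in obs:
        w=atz(ct if k=="t" else cs,*p,P[2]); r+=list(w-[q[0]+c*P[0]-s*P[1],q[1]+s*P[0]+c*P[1]])
    return r
q=least_squares(f,[440,85,1.8],loss="soft_l1",f_scale=2);print(q.x,np.degrees(q.x[2]),np.round(q.fun,1))
print("jar",atz(ct,*T(584,87),106),atz(cs,*S(284,36),106))
for n,t,s,z in(("honey",(283,152),(248,170),102),("mill",(121,176),(163,256),170)): print(n,atz(ct,*t,z),atz(cs,*s,z))
x,y,a=q.x;c,s=np.cos(a),np.sin(a)
for n,P in(("knob",(-5,0)),("seat",(-88,0))): print(n,x+c*P[0]-s*P[1],y+s*P[0]+c*P[1])
```

```text
t (-5, 0, 78) [473.7  79.8]
s (-5, 0, 78) [474.9  81.3]
t (122, -62, 8) [502.6 214.8]
t (-140, -62, 8) [560.2 -35. ]
t (-140, 62, 8) [448.6 -62. ]
s (122, -62, 8) [501.3 220.9]
s (122, 62, 8) [385.8 189.9]
s (-140, 62, 8) [448.2 -61.5]
screws top [array([485.5, 127.2]), array([436.7, 115.5]), array([462. ,  11.5]), array([511.3,  23.3])]
screws scene [array([486.9, 129.7]), array([437.8, 117.3]), array([463.9,  11.7]), array([513.8,  23.5])]
[472.98485505  86.46445239   1.8175154 ] 104.13596183092633 [-0.5 -1.8  0.7 -0.4 -0.7 -5.1 -7.1 -0.9  1.6  2.5 -2.   1.   2.7  0.2
  1.2  3. ]
jar [ 534.0640059 -258.7965368] [ 538.69604676 -261.83546728]
honey [694.42663829 -94.83616581] [697.97020358 -91.73419438]
mill [666.02273917 250.01538124] [660.910128  269.4765095]
knob 474.2059735813553 81.6158577938247
seat 494.47654119715514 1.1291875400908395
```

Estimates: holder yaw about 103.9°, knob about (474.3, 81), seat about (494.5, 1), jar about (536, -260). Both cameras agree to within a few mm. I'll move above the knob, turning +27.5°, so the fingers close along the holder's x.

```bash
python3 -m crank '[{"dx":0.0424,"dy":-0.0597,"yaw":0.55},{"dx":0.0424,"dy":-0.0597,"yaw":0.55},{"dx":0.0424,"dy":-0.0597,"yaw":0.55},{"dx":0.0424,"dy":-0.0597,"yaw":0.55},{"dx":0.0424,"dy":-0.0597,"yaw":0.55},{"dx":0.0424,"dy":-0.0597,"yaw":0.55},{"dx":0.0424,"dy":-0.0597,"yaw":0.55},{"dx":0.0424,"dy":-0.0597,"yaw":0.55},{"dx":0.0424,"dy":-0.0597,"yaw":0.55},{"dx":0.0424,"dy":-0.0597,"yaw":0.55}]' 1 40; python3 -m crank '[{},{}]'
python3 - <<'E'
from h import *
s=telemetry.state();print(s["ee_pos"],s["ee_rot"])
c=eyes.calibration("wrist");im=eyes.grab_frame("wrist")
np.save("w1.npy",c,allow_pickle=True)
cv2.imwrite("pics/w1.png",cv2.cvtColor(im,cv2.COLOR_RGB2BGR))
print(pix(c,(474.3,81,78)),c["world_from_camera"])
E
```

```text
[135.33711494 558.33842791 194.99276383] [-1.79906745e+02 -5.30667433e-04  1.66374654e+02]
[ 15.58720784 492.3213386 ] [[ 2.35803703e-01  9.33161628e-01  2.71304237e-01  5.77340132e+01]
 [ 9.71799228e-01 -2.25940720e-01 -6.75059349e-02  5.77121449e+02]
 [-1.69527337e-03  2.79571398e-01 -9.60123409e-01  3.83701234e+02]
 [ 0.00000000e+00  0.00000000e+00  0.00000000e+00  1.00000000e+00]]validation failed for argument at $[0]...
validation failed for argument at $[0]...
```

View pics/w1.png

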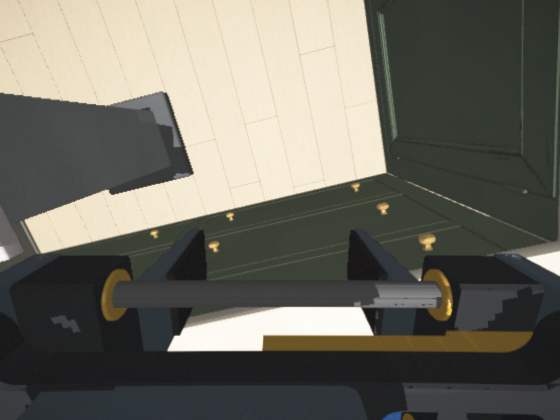

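The call was refused: rows apparently need all four keys. The wrist picture only shows the floor and drawer fronts beside the counter, because the arm hasn't moved.

```bash
python3 -m crank '[{"dx":0.0424,"dy":-0.0597,"dz":0,"yaw":0.55},{"dx":0.0424,"dy":-0.0597,"dz":0,"yaw":0.55},{"dx":0.0424,"dy":-0.0597,"dz":0,"yaw":0.55},{"dx":0.0424,"dy":-0.0597,"dz":0,"yaw":0.55},{"dx":0.0424,"dy":-0.0597,"dz":0,"yaw":0.55},{"dx":0.0424,"dy":-0.0597,"dz":0,"yaw":0.55},{"dx":0.0424,"dy":-0.0597,"dz":0,"yaw":0.55},{"dx":0.0424,"dy":-0.0597,"dz":0,"yaw":0.55},{"dx":0.0424,"dy":-0.0597,"dz":0,"yaw":0.55},{"dx":0.0424,"dy":-0.0597,"dz":0,"yaw":0.55}]' 1 40; python3 -m crank '[{"dx":0,"dy":0,"dz":0,"yaw":0},{"dx":0,"dy":0,"dz":0,"yaw":0}]'
python3 - <<'E'
from h import *
s=telemetry.state();print(s["ee_pos"],s["ee_rot"])
c=eyes.calibration("wrist");im=eyes.grab_frame("wrist")
np.save("w2.npy",c,allow_pickle=True)
cv2.imwrite("pics/w2.png",cv2.cvtColor(im,cv2.COLOR_RGB2BGR))
print(pix(c,(474.3,81,78)))
E
```

```text
time_s: 1.4
ee_pos: [475.4, 79.5, 195.8]
ee_rot: [180.0, 0.0, -166.1]
force: [0.7, 1.2, 0.3]
gripper_width: 91.5
gripper_force: 0.0
time_s: 1.65
ee_pos: [474.1, 81.4, 195.4]
ee_rot: [180.0, -0.1, -166.2]
force: [-1.0, 1.2, -0.4]
gripper_width: 91.0
gripper_force: 0.0
[474.06137975  81.36995303 195.39719359] [ 1.79953746e+02 -7.21212025e-02 -1.66182633e+02]
[276.12485508 201.80816635]
```

View pics/w2.png

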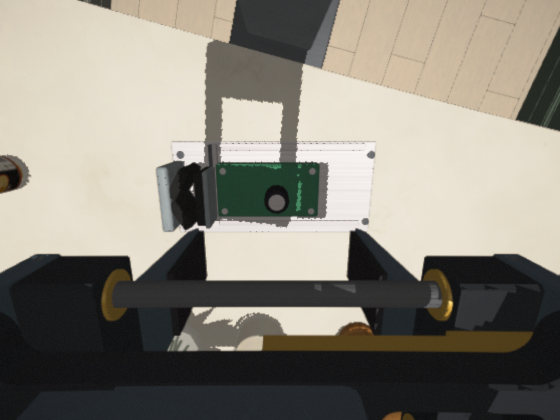

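The wrist view shows the knob top at (277,202), against a prediction of (276,202), and the plate lies level in the picture. I can descend and grip.

```bash
python3 -m crank '[{"dx":0,"dy":0,"dz":-0.06,"yaw":0},{"dx":0,"dy":0,"dz":-0.06,"yaw":0},{"dx":0,"dy":0,"dz":-0.0622,"yaw":0},{"dx":0,"dy":0,"dz":0,"yaw":0}]' 1 40; python3 -m crank '[{"dx":0,"dy":0,"dz":0,"yaw":0},{"dx":0,"dy":0,"dz":0,"yaw":0},{"dx":0,"dy":0,"dz":0,"yaw":0},{"dx":0,"dy":0,"dz":0,"yaw":0}]' 0 40
```

```text
time_s: 2.2
ee_pos: [470.9, 82.1, 47.5]
ee_rot: [179.9, -0.5, -166.0]
force: [-0.4, -0.3, 0.6]
gripper_width: 91.5
gripper_force: 0.0
time_s: 2.7
ee_pos: [475.1, 81.2, 50.8]
ee_rot: [-180.0, 0.1, -166.1]
force: [-0.4, -0.2, 0.2]
gripper_width: 53.9
gripper_force: 0.0
```

```bash
python3 -m crank '[{"dx":0,"dy":0,"dz":0,"yaw":0},{"dx":0,"dy":0,"dz":0,"yaw":0},{"dx":0,"dy":0,"dz":0,"yaw":0},{"dx":0,"dy":0,"dz":0,"yaw":0},{"dx":0,"dy":0,"dz":0,"yaw":0}]' 0 40
```

```text
time_s: 3.32
ee_pos: [474.6, 81.2, 50.0]
ee_rot: [180.0, -0.0, -166.1]
force: [0.4, -0.6, -0.6]
gripper_width: 26.5
gripper_force: 40.0
```

```bash
python3 -m crank '[{"dx":-0.004,"dy":0.0162,"dz":0,"yaw":0},{"dx":-0.004,"dy":0.0162,"dz":0,"yaw":0},{"dx":-0.004,"dy":0.0162,"dz":0,"yaw":0},{"dx":0,"dy":0,"dz":0,"yaw":0},{"dx":0,"dy":0,"dz":0,"yaw":0},{"dx":0,"dy":0,"dz":0,"yaw":0}]'; python3 -m crank '[{"dx":-0.006,"dy":-0.0015,"dz":0,"yaw":0},{"dx":0,"dy":0,"dz":0,"yaw":0},{"dx":0,"dy":0,"dz":0,"yaw":0}]'
cat > p.py <<'E'
from h import *
import time
s=telemetry.state();p=s["ee_pos"][:2]-[474.6,81.2];f=s["force"][:2]
a=np.radians(103.9);R=np.array([[np.cos(a),np.sin(a)],[-np.sin(a),np.cos(a)]])
print("x,y",(R@p).round(1),"F",(R@f).round(1),"z",s["ee_pos"][2].round(1),s["force"][2].round(1),"t",s["time_s"])
E
python3 p.py
```

```text
time_s: 4.08
ee_pos: [465.5, 118.3, 50.0]
ee_rot: [-179.8, -0.0, -166.0]
force: [1.9, -8.5, 1.0]
gripper_width: 26.6
gripper_force: 40.0
time_s: 4.45
ee_pos: [463.5, 117.7, 50.1]
ee_rot: [-179.8, 0.3, -166.0]
force: [6.2, -6.9, -5.9]
gripper_width: 26.5
gripper_force: 40.0
x,y [38.2  2. ] F [-8.2 -4.3] z 50.1 -5.9 t 4.45
```

```bash
python3 -m crank '[{"dx":-0.0031,"dy":0.0019,"dz":0,"yaw":0},{"dx":0,"dy":0,"dz":0,"yaw":0}]' >/dev/null; python3 p.py
for i in 1; do python3 -m crank '[{"dx":-0.0006,"dy":0.0024,"dz":0,"yaw":0},{"dx":0,"dy":0,"dz":0,"yaw":0}]'>/dev/null; python3 p.py; done
python3 -m crank '[{"dx":-0.0006,"dy":0.0024,"dz":0,"yaw":0},{"dx":0,"dy":0,"dz":0,"yaw":0}]'>/dev/null; python3 p.py
```

```text
x,y [39.4  2.1] F [-11.9  -8.6] z 50.2 -10.5 t 4.7
x,y [41.3  2.1] F [-11.6  -9.4] z 50.1 -9.7 t 4.95
x,y [43.3  2.1] F [-11.8 -10. ] z 50.1 -9.3 t 5.2
```

```bash
python3 -m crank '[{"dx":-0.0006,"dy":0.0024,"dz":0,"yaw":0},{"dx":0,"dy":0,"dz":0,"yaw":0}]'>/dev/null; python3 p.py
python3 -m crank '[{"dx":-0.0006,"dy":0.0024,"dz":0,"yaw":0},{"dx":0,"dy":0,"dz":0,"yaw":0}]'>/dev/null; python3 p.py
python3 -m crank '[{"dx":-0.0006,"dy":0.0024,"dz":0,"yaw":0},{"dx":0,"dy":0,"dz":0,"yaw":0}]'>/dev/null; python3 p.py
```

```text
x,y [45.2  2.1] F [-11.7 -10.2] z 50.1 -9.2 t 5.45
x,y [47.7  2.6] F [-9.7 -7.9] z 50.1 -9.6 t 5.7
x,y [50.   3.9] F [-8.1 -5.9] z 50.1 -6.0 t 5.95
```

```bash
python3 -m crank '[{"dx":-0.0049,"dy":-0.0012,"dz":0,"yaw":0},{"dx":0,"dy":0,"dz":0,"yaw":0},{"dx":0,"dy":0,"dz":0,"yaw":0}]'; python3 p.py
```

```text
time_s: 6.32
ee_pos: [457.7, 129.2, 50.2]
ee_rot: [-179.9, 0.7, -166.1]
force: [13.6, -3.3, -13.4]
gripper_width: 26.7
gripper_force: 40.0
x,y [50.7  4.9] F [ -6.5 -12.5] z 50.2 -13.4 t 6.325
```

```bash
python3 -m crank '[{"dx":-0.0003,"dy":0.0012,"dz":0,"yaw":0},{"dx":0,"dy":0,"dz":0,"yaw":0}]'>/dev/null; python3 p.py
python3 -m crank '[{"dx":-0.0003,"dy":0.0012,"dz":0,"yaw":0},{"dx":0,"dy":0,"dz":0,"yaw":0}]'>/dev/null; python3 p.py
python3 - <<'E'
from h import *
s=telemetry.state()
c=eyes.calibration("wrist");im=eyes.grab_frame("wrist")
cv2.imwrite("pics/w3.png",cv2.cvtColor(im,cv2.COLOR_RGB2BGR))
a=np.radians(103.9);o=s["ee_pos"];
def H(x,y,z):return (474.6+np.cos(a)*x-np.sin(a)*y,81.2+np.sin(a)*x+np.cos(a)*y,z)
for y in (2,4.9):print(y,pix(c,H(51.5,y,78)),[pix(c,H(51.5-0+dx,y+33,36)).round(1) for dx in(-50,30)])
E
```

```text
x,y [51.6  5.8] F [ -6.4 -10.1] z 50.1 -10.1 t 6.575
x,y [52.3  6.6] F [-7.1 -9.4] z 50.1 -8.8 t 6.825
2 [275.07186564 268.90796452] [array([206.2, 199.5]), array([317.1, 199.7])]
4.9 [275.07017773 264.64369837] [array([205.9, 195.6]), array([317.3, 195.8])]
```

View pics/w3.png

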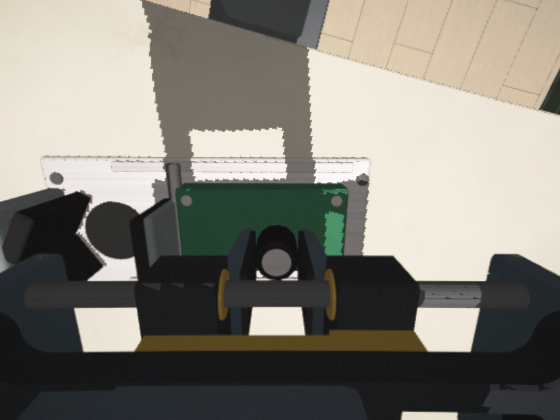

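```bash
python3 -m crank '[{"dx":-0.0018,"dy":0.0009,"dz":0,"yaw":0},{"dx":0,"dy":0,"dz":0,"yaw":0}]'>/dev/null; python3 p.py
python3 -m crank '[{"dx":-0.0018,"dy":0.0009,"dz":0,"yaw":0},{"dx":0,"dy":0,"dz":0,"yaw":0}]'>/dev/null; python3 p.py
python3 -m crank '[{"dx":-0.0018,"dy":0.0009,"dz":0,"yaw":0},{"dx":0,"dy":0,"dz":0,"yaw":0}]'>/dev/null; python3 p.py
```

```text
x,y [53.5  8.4] F [-6.3 -6.4] z 50.1 -7.3 t 7.125
x,y [54.2 11.4] F [-8.6 -4.4] z 50.1 -3.9 t 7.375
x,y [54.9 13. ] F [-10.2  -2.5] z 50.0 -2.5 t 7.625
```

The jaw is in the gap: the side force is now only the spring. I'll push on in y.

```bash
python3 -m crank '[{"dx":-0.0056,"dy":-0.0014,"dz":0,"yaw":0},{"dx":0,"dy":0,"dz":0,"yaw":0}]'>/dev/null; python3 p.py
python3 -m crank '[{"dx":-0.0036,"dy":-0.0009,"dz":0,"yaw":0},{"dx":0,"dy":0,"dz":0,"yaw":0},{"dx":0,"dy":0,"dz":0,"yaw":0}]'>/dev/null; python3 p.py
```

```text
x,y [54.8 17.7] F [-9.9 -4.4] z 50.0 -3.8 t 7.875
x,y [54.8 20.3] F [-10.3  -3.6] z 50.1 -4.7 t 8.25
```

```bash
python3 -m crank '[{"dx":0.0015,"dy":-0.0061,"dz":0,"yaw":0},{"dx":0,"dy":0,"dz":0,"yaw":0}]'>/dev/null; python3 p.py
python3 -m crank '[{"dx":0.0012,"dy":-0.0049,"dz":0,"yaw":0},{"dx":0,"dy":0,"dz":0,"yaw":0},{"dx":0,"dy":0,"dz":0,"yaw":0}]'>/dev/null; python3 p.py
```

```text
x,y [49.8 20.2] F [-9.9 -4.3] z 50.0 -4.3 t 8.5
x,y [47.4 20.3] F [-3.5 -4.5] z 50.1 -5.5 t 8.875
```

```bash
python3 -m crank '[{"dx":0.0002,"dy":-0.0009,"dz":0,"yaw":0},{"dx":0.0048,"dy":0.0012,"dz":0,"yaw":0},{"dx":0,"dy":0,"dz":0,"yaw":0},{"dx":0,"dy":0,"dz":0,"yaw":0}]'>/dev/null; python3 p.py
```

```text
x,y [47.3 18.3] F [-0.9 -1.3] z 50.0 -1.6 t 9.375
```

```bash
python3 -m crank '[{"dx":0,"dy":0,"dz":0,"yaw":0},{"dx":0,"dy":0,"dz":0,"yaw":0},{"dx":0,"dy":0,"dz":0,"yaw":0},{"dx":0,"dy":0,"dz":0,"yaw":0}]' 1; python3 -m crank '[{"dx":0,"dy":0,"dz":0.06,"yaw":0},{"dx":0,"dy":0,"dz":0.06,"yaw":0},{"dx":0,"dy":0,"dz":0.06,"yaw":0},{"dx":0,"dy":0,"dz":0,"yaw":0},{"dx":0,"dy":0,"dz":0,"yaw":0},{"dx":0,"dy":0,"dz":0,"yaw":0}]'
python3 - <<'E'
from h import *
c=eyes.calibration("wrist");im=eyes.grab_frame("wrist")
cv2.imwrite("pics/w4.png",cv2.cvtColor(im,cv2.COLOR_RGB2BGR))
a=np.radians(103.9)
def H(x,y,z):return (474.6+np.cos(a)*x-np.sin(a)*y,81.2+np.sin(a)*x+np.cos(a)*y,z)
print("knob pred",pix(c,H(47.3,18.3,78)),"seat pred",pix(c,H(-83,0,8)))
E
```

```text
time_s: 9.88
ee_pos: [445.3, 122.8, 50.0]
ee_rot: [180.0, -0.0, -166.1]
force: [0.4, -0.4, -0.4]
gripper_width: 63.7
gripper_force: 0.0
time_s: 10.62
ee_pos: [444.4, 122.5, 192.5]
ee_rot: [180.0, -0.2, -166.1]
force: [0.1, 0.0, -0.7]
gripper_width: 91.5
gripper_force: 0.0
knob pred [276.52876033 203.51960622] seat pred [178.67759917 203.39562886]
```

View pics/w4.png

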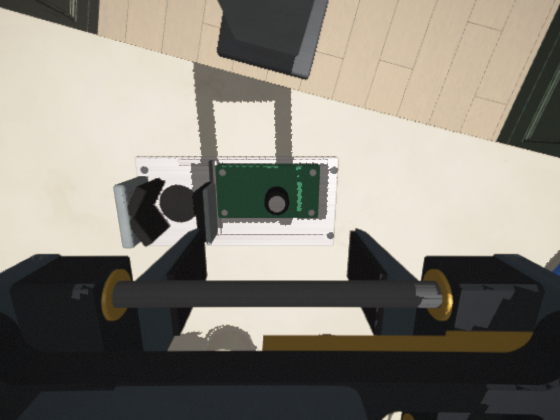

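The jaw is hooked: knob at (277,203) and seat disc at (179,203), both exactly as predicted. Next I move above the jar.

```bash
python3 -m crank '[{"dx":0.0143,"dy":-0.0598,"dz":0,"yaw":0.775},{"dx":0.0143,"dy":-0.0598,"dz":0,"yaw":0.775},{"dx":0.0143,"dy":-0.0598,"dz":0,"yaw":0.775},{"dx":0.0143,"dy":-0.0598,"dz":0,"yaw":0.775},{"dx":0.0143,"dy":-0.0598,"dz":0,"yaw":0.775},{"dx":0.0143,"dy":-0.0598,"dz":0,"yaw":0.775},{"dx":0.0143,"dy":-0.0598,"dz":0,"yaw":0.775},{"dx":0.0143,"dy":-0.0598,"dz":0,"yaw":0.775}]' 1 30;python3 -m crank '[{"dx":0,"dy":0,"dz":0,"yaw":0},{"dx":0,"dy":0,"dz":0,"yaw":0},{"dx":0,"dy":0,"dz":0,"yaw":0}]'
python3 - <<'E'
from h import *
print(telemetry.state()["ee_pos"])
c=eyes.calibration("wrist");im=eyes.grab_frame("wrist")
b=cv2.cvtColor(im,cv2.COLOR_RGB2BGR);cv2.imwrite("pics/w5.png",b)
hsv=cv2.cvtColor(b,cv2.COLOR_BGR2HSV)
red=cv2.inRange(hsv,(0,140,60),(8,255,255))|cv2.inRange(hsv,(172,140,60),(180,255,255))
k,l,st,ce=cv2.connectedComponentsWithStats(red)
for i in range(1,k):
    if st[i,4]>60: print(st[i],ce[i].round(1),atz(c,*ce[i],106).round(1))
print(pix(c,(536,-260,106)))
E
```

```text
time_s: 11.68
ee_pos: [553.4, -208.0, 187.4]
ee_rot: [-177.2, -4.0, -140.7]
force: [0.1, -0.6, 0.7]
gripper_width: 91.2
gripper_force: 0.0
time_s: 12.05
ee_pos: [552.6, -205.9, 188.7]
ee_rot: [-177.2, -3.9, -140.6]
force: [0.6, 0.2, 0.7]
gripper_width: 91.1
gripper_force: 0.0
[ 552.63081983 -205.9018197   188.71619106]
[ 133   20   79   83 3758] [173.4  62.6] [ 506.2 -368.1]
[266  63  31  36 700] [281.5  80.6] [ 457.  -284.1]
[ 226  145   47   46 1212] [248.5 166.8] [ 535.2 -259.8]
[247.89018742 167.35229519]
```

View pics/w5.png

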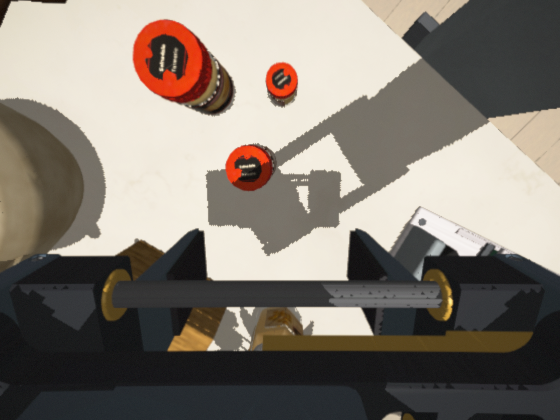

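The middle jar is at (248,167), giving (535.6, -260), which agrees with the overview. The arm stopped short and tilted, so a joint limit is likely.

Run:
```python
from workcell import telemetry
s=telemetry.state();print(s["qpos"].round(1))
```

```text
[ -18.7   19.7   88.7   -5.1   71.2 -146.5]
```

Joint 6 is at its range limit. I'll go back to the holder-aligned yaw (-166.1), which also suits the jar.

```bash
python3 -m crank '[{"dx":0,"dy":0,"dz":0,"yaw":-1},{"dx":0,"dy":0,"dz":0,"yaw":-1},{"dx":0,"dy":0,"dz":0,"yaw":-1},{"dx":0,"dy":0,"dz":0,"yaw":-1},{"dx":0,"dy":0,"dz":0,"yaw":-1},{"dx":0,"dy":0,"dz":0,"yaw":0},{"dx":0,"dy":0,"dz":0,"yaw":0}]'
```

```text
time_s: 12.98
ee_pos: [552.1, -206.3, 187.5]
ee_rot: [-177.2, -4.0, -165.6]
force: [0.3, 0.0, -0.1]
gripper_width: 91.5
gripper_force: 0.0
```

The commanded orientation kept a small tilt: roll 2.8°, pitch 4°. The pitch is about the closing axis and so harmless, and 0.05 rad of roll is within the jar's tolerance. I'll carry on above the jar and then down.

```bash
python3 -m crank '[{"dx":-0.0109,"dy":-0.034,"dz":0,"yaw":0},{"dx":-0.0109,"dy":-0.034,"dz":0,"yaw":0},{"dx":0,"dy":0,"dz":0,"yaw":0},{"dx":0,"dy":0,"dz":0,"yaw":0}]' 1 12; python3 -c "
from h import *
print([telemetry.state()['ee_pos'].round(1) for i in range(3)],telemetry.state()['qpos'].round(1))"
```

```text
time_s: 13.48
ee_pos: [536.6, -260.5, 189.5]
ee_rot: [-177.1, -3.8, -165.6]
force: [-0.2, -0.5, 0.4]
gripper_width: 90.8
gripper_force: 0.0
[array([ 536.6, -260.5,  189.5]), array([ 536.6, -260.5,  189.5]), array([ 536.6, -260.5,  189.5])] [ -24.3   21.1   86.5   -4.8   73.6 -127.3]
```

```bash
python3 -m crank '[{"dx":0,"dy":0,"dz":-0.045,"yaw":0},{"dx":0,"dy":0,"dz":-0.045,"yaw":0},{"dx":-0.001,"dy":0,"dz":-0.043,"yaw":0},{"dx":0,"dy":0,"dz":0,"yaw":0}]' 1 12; python3 -m crank '[{"dx":0,"dy":0,"dz":0,"yaw":0},{"dx":0,"dy":0,"dz":0,"yaw":0},{"dx":0,"dy":0,"dz":0,"yaw":0},{"dx":0,"dy":0,"dz":0,"yaw":0},{"dx":0,"dy":0,"dz":0,"yaw":0},{"dx":0,"dy":0,"dz":0,"yaw":0},{"dx":0,"dy":0,"dz":0,"yaw":0},{"dx":0,"dy":0,"dz":0,"yaw":0}]' 0 12
```

```text
time_s: 13.98
ee_pos: [533.8, -259.1, 80.2]
ee_rot: [-177.3, -4.1, -165.6]
force: [-0.9, 0.2, 0.8]
gripper_width: 91.3
gripper_force: 0.0
time_s: 14.98
ee_pos: [535.3, -261.0, 82.5]
ee_rot: [-177.1, -3.9, -165.7]
force: [-0.1, -0.7, 3.2]
gripper_width: 43.9
gripper_force: 12.0
```

```bash
python3 -m crank '[{"dx":0,"dy":0,"dz":0.03,"yaw":0},{"dx":0,"dy":0,"dz":0.045,"yaw":0},{"dx":0,"dy":0,"dz":0.045,"yaw":0},{"dx":0,"dy":0,"dz":0,"yaw":0}]'; python3 -m crank '[{"dx":-0.0064,"dy":0.0409,"dz":0,"yaw":0},{"dx":-0.0064,"dy":0.0409,"dz":0,"yaw":0},{"dx":-0.0064,"dy":0.0409,"dz":0,"yaw":0},{"dx":-0.0064,"dy":0.0409,"dz":0,"yaw":0},{"dx":-0.0064,"dy":0.0409,"dz":0,"yaw":0},{"dx":-0.0064,"dy":0.0409,"dz":0,"yaw":0},{"dx":-0.0064,"dy":0.0409,"dz":0,"yaw":0},{"dx":-0.0064,"dy":0.0409,"dz":0,"yaw":0},{"dx":0,"dy":0,"dz":0,"yaw":0},{"dx":0,"dy":0,"dz":0,"yaw":0}]'
python3 - <<'E'
from h import *
s=telemetry.state();print(s["ee_pos"],s["gripper_width"])
c=eyes.calibration("scene");im=eyes.grab_frame("scene")
u,v=pix(c,(494.5,0.6,120)).astype(int);print(u,v, [pix(c,(494.5,0.6,z)).round(1) for z in (8,96,202)])
x,y=max(u-80,0),max(v-80,0)
cv2.imwrite("pics/s2.png",cv2.resize(cv2.cvtColor(im,cv2.COLOR_RGB2BGR)[y:y+150,x:x+160],None,fx=4,fy=4,interpolation=cv2.INTER_CUBIC));print(x,y)
E
```

```text
time_s: 15.48
ee_pos: [536.6, -261.5, 180.7]
ee_rot: [-176.9, -3.6, -165.7]
force: [0.5, 0.6, -2.1]
gripper_width: 43.6
gripper_force: 12.0
time_s: 16.73
ee_pos: [493.6, 0.6, 177.2]
ee_rot: [-177.1, -4.0, -165.6]
force: [0.2, -0.7, -1.2]
gripper_width: 43.6
gripper_force: 12.0
[493.5935502    0.55672666 177.18052932] 43.56399819866795
304 216 [array([302.4, 249.6]), array([304.1, 224.1]), array([306.5, 189. ])]
224 136
```

View pics/s2.png

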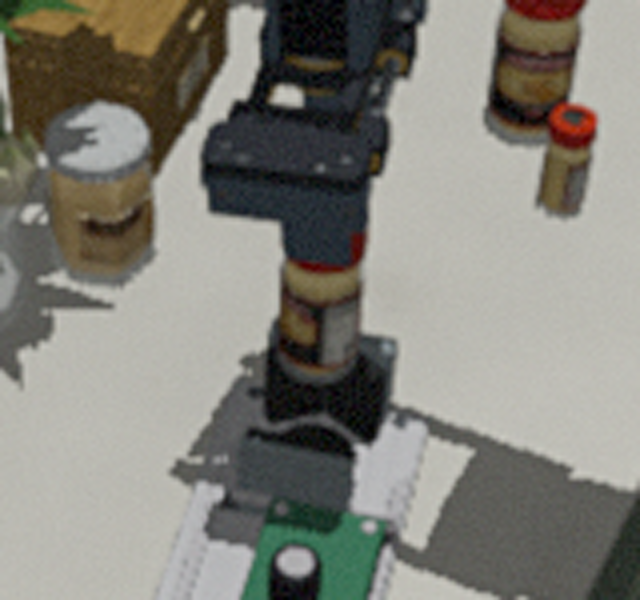

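The jar (bottom at about (303,227)) hangs nearly upright above the seat and the jaw is still hooked open. I'll lower it.

```bash
python3 -m crank '[{"dx":0.0005,"dy":0,"dz":-0.04,"yaw":0},{"dx":0.0005,"dy":0,"dz":-0.04,"yaw":0},{"dx":0,"dy":0,"dz":-0.02,"yaw":0},{"dx":0,"dy":0,"dz":0,"yaw":0},{"dx":0,"dy":0,"dz":0,"yaw":0},{"dx":0,"dy":0,"dz":0,"yaw":0}]';python3 -m crank '[{"dx":0,"dy":0,"dz":-0.005,"yaw":0},{"dx":0,"dy":0,"dz":0,"yaw":0},{"dx":0,"dy":0,"dz":0,"yaw":0}]'
```

```text
time_s: 17.52
ee_pos: [495.7, 0.7, 99.2]
ee_rot: [-177.1, -3.8, -165.7]
force: [1.5, -0.3, -1.7]
gripper_width: 43.8
gripper_force: 12.0
time_s: 17.9
ee_pos: [494.9, 0.9, 94.3]
ee_rot: [-177.1, -3.9, -165.6]
force: [-0.8, -0.1, -1.3]
gripper_width: 43.7
gripper_force: 12.0
```

```bash
python3 -m crank '[{"dx":0,"dy":0,"dz":-0.003,"yaw":0},{"dx":0,"dy":0,"dz":0,"yaw":0},{"dx":0,"dy":0,"dz":0,"yaw":0}]';python3 -m crank '[{"dx":0,"dy":0,"dz":-0.0015,"yaw":0},{"dx":0,"dy":0,"dz":0,"yaw":0},{"dx":0,"dy":0,"dz":0,"yaw":0}]'
```

```text
time_s: 18.27
ee_pos: [494.9, 0.9, 91.8]
ee_rot: [-177.1, -3.9, -165.7]
force: [0.5, 0.4, -2.0]
gripper_width: 43.4
gripper_force: 12.0
time_s: 18.65
ee_pos: [495.0, 0.9, 90.7]
ee_rot: [-177.1, -3.9, -165.6]
force: [0.6, 0.5, -0.8]
gripper_width: 43.8
gripper_force: 12.0
```

```bash
python3 -m crank '[{"dx":0,"dy":0,"dz":-0.001,"yaw":0},{"dx":0,"dy":0,"dz":0,"yaw":0},{"dx":0,"dy":0,"dz":0,"yaw":0}]'; python3 -m crank '[{"dx":0,"dy":0,"dz":0,"yaw":0},{"dx":0,"dy":0,"dz":0,"yaw":0},{"dx":0,"dy":0,"dz":0,"yaw":0},{"dx":0,"dy":0,"dz":0,"yaw":0},{"dx":0,"dy":0,"dz":0,"yaw":0},{"dx":0,"dy":0,"dz":0,"yaw":0},{"dx":0,"dy":0,"dz":0,"yaw":0},{"dx":0,"dy":0,"dz":0,"yaw":0}]' 1 40;python3 -m crank '[{"dx":0,"dy":0,"dz":0.04,"yaw":0},{"dx":0,"dy":0,"dz":0.05,"yaw":0},{"dx":0,"dy":0,"dz":0.04,"yaw":0},{"dx":0,"dy":0,"dz":0,"yaw":0},{"dx":0,"dy":0,"dz":0,"yaw":0}]'
```

```text
time_s: 19.02
ee_pos: [495.3, 0.9, 90.4]
ee_rot: [-177.1, -3.8, -165.7]
force: [-0.3, -0.1, 4.3]
gripper_width: 44.0
gripper_force: 12.1
time_s: 20.02
ee_pos: [495.0, 0.9, 89.9]
ee_rot: [-177.1, -3.9, -165.7]
force: [-0.7, -0.2, 0.1]
gripper_width: 91.1
gripper_force: 0.0
time_s: 20.65
ee_pos: [494.3, 0.9, 193.0]
ee_rot: [-177.1, -4.0, -165.7]
force: [-0.1, 0.1, -0.3]
gripper_width: 91.1
gripper_force: 0.0
```

```bash
python3 -m crank '[{"dx":-0.0207,"dy":0.0504,"dz":0,"yaw":0},{"dx":-0.0207,"dy":0.0504,"dz":0,"yaw":0},{"dx":-0.0207,"dy":0.0504,"dz":0,"yaw":0},{"dx":0,"dy":0,"dz":0,"yaw":0},{"dx":0,"dy":0,"dz":0,"yaw":0}]'
cat > chk.py <<'E'
from h import *
for n in("scene","wrist","top"):
    c=eyes.calibration(n);b=cv2.cvtColor(eyes.grab_frame(n),cv2.COLOR_RGB2BGR);hsv=cv2.cvtColor(b,cv2.COLOR_BGR2HSV)
    red=cv2.inRange(hsv,(0,140,60),(8,255,255))|cv2.inRange(hsv,(172,140,60),(180,255,255))
    k,l,st,ce=cv2.connectedComponentsWithStats(red)
    for i in range(1,k):
        if st[i,4]>30:
            w=atz(c,*ce[i],110)
            if abs(w[0]-494)<40 and abs(w[1])<40: print(n,st[i],ce[i].round(1),w.round(1))
    print(n,"pred cap",pix(c,(494.5,.6,110)).round(1))
    if n=="wrist":
        d=(hsv[...,2]<60).astype(np.uint8); u,v=pix(c,(445.3,122.5,78)); print("knob pred",u,v)
        p=b[int(v)-22:int(v)+23:3,int(u)-22:int(u)+23:3].mean(2).astype(int);print(p)
E
python3 chk.py
```

```text
time_s: 21.28
ee_pos: [444.9, 121.3, 192.9]
ee_rot: [-177.1, -4.0, -165.6]
force: [0.0, -0.5, -0.1]
gripper_width: 91.2
gripper_force: 0.0
scene pred cap [304.4 219.8]
wrist [ 133  210   50   45 1359] [157.8 230.9] [492.9   4.5]
wrist pred cap [153.8 231.4]
knob pred 283.19034789451445 209.63055945048077
[[ 48  48  48  47  48  46  48  48  46  47  47  48  48  48  47]
 [ 47  46  46  47  46  47  46  48  47  49  95  98  92  59  46]
 [ 47  47  47  46  47  48  46  44  36  45  46  47  47  48  46]
 [ 47  48  47  46  48  36  18  15  16  18  25  48  45  47  46]
 [ 48  46  47  48  46  17  16  19  20  17  14  35  46  48  47]
 [ 49  47  49  46  21  21  29  64  54  22  21  18  47  48  46]
 [ 45  46  49  47  16  35 101 103 103 103  26  19  46  48  46]
 [ 46  49  47  47  18  97 102 102 102 103  66  18  46  48  47]
 [ 47  49  48  47  19  97 101 103 102 103  85  17  47  48  47]
 [ 48  48  46  47  18  69 102 101 100  99  37  21  50  47  49]
 [ 47  48  47  48  43  18  59 100 100  51  19  44  47  48  47]
 [ 45  46  46  46  46  46  23  17  21  29  46  46  47  47  46]
 [ 49  45  45  46  46  45  47  46  45  45  46  47  46  46  48]
 [102 103 101  99 103 102 102 101 101  98  84  84  84  72  75]
 [109 109 109 108 109 111 109 108 110 110 109 109 109 109 109]]
top [241 237  20  19 187] [250.9 246.2] [494.3   0.7]
top pred cap [251.  246.2]
```

The cap sits at the seat to within 1 mm and the knob is still hooked as predicted. I'll grip the knob.

```bash
python3 -m crank '[{"dx":0,"dy":0.0006,"dz":-0.06,"yaw":0},{"dx":0,"dy":0,"dz":-0.06,"yaw":0},{"dx":0,"dy":0,"dz":-0.0585,"yaw":0},{"dx":0,"dy":0,"dz":0,"yaw":0}]' 1 40; python3 -m crank '[{"dx":0,"dy":0,"dz":0,"yaw":0},{"dx":0,"dy":0,"dz":0,"yaw":0},{"dx":0,"dy":0,"dz":0,"yaw":0},{"dx":0,"dy":0,"dz":0,"yaw":0},{"dx":0,"dy":0,"dz":0,"yaw":0},{"dx":0,"dy":0,"dz":0,"yaw":0},{"dx":0,"dy":0,"dz":0,"yaw":0},{"dx":0,"dy":0,"dz":0,"yaw":0},{"dx":0,"dy":0,"dz":0,"yaw":0}]' 0 40; python3 p.py
```

```text
time_s: 21.92
ee_pos: [442.8, 120.8, 48.7]
ee_rot: [-177.1, -4.3, -165.7]
force: [-0.5, 0.2, 0.1]
gripper_width: 90.9
gripper_force: 0.0
time_s: 23.05
ee_pos: [445.8, 121.8, 51.1]
ee_rot: [-177.0, -3.9, -165.6]
force: [1.4, -5.0, -0.6]
gripper_width: 26.5
gripper_force: 40.0
x,y [46.4 18.2] F [-5.2 -0.2] z 51.1 -0.6 t 23.05
```

```bash
python3 -m crank '[{"dx":-0.0015,"dy":0.006,"dz":0,"yaw":0},{"dx":-0.0014,"dy":0.0055,"dz":0,"yaw":0},{"dx":0,"dy":0,"dz":0,"yaw":0},{"dx":0,"dy":0,"dz":0,"yaw":0}]'>/dev/null; python3 p.py; python3 -m crank '[{"dx":0.006,"dy":0.0015,"dz":0,"yaw":0},{"dx":0,"dy":0,"dz":0,"yaw":0}]'>/dev/null; python3 p.py
```

```text
x,y [54.6 17.2] F [-9.7 -4. ] z 51.2 -1.9 t 23.55
x,y [54.5 12.1] F [-9.8 -3.8] z 51.1 -1.5 t 23.8
```

```bash
python3 -m crank '[{"dx":0.006,"dy":0.0015,"dz":0,"yaw":0},{"dx":0,"dy":0,"dz":0,"yaw":0}]'>/dev/null; python3 p.py; python3 -m crank '[{"dx":0.0062,"dy":0.0015,"dz":0,"yaw":0},{"dx":0.0018,"dy":0.0004,"dz":0,"yaw":0},{"dx":0,"dy":0,"dz":0,"yaw":0},{"dx":0,"dy":0,"dz":0,"yaw":0}]'>/dev/null; python3 p.py
```

```text
x,y [54.4  7.4] F [-10.5  -3. ] z 51.1 -1.0 t 24.05
x,y [54.3  1.4] F [-10.4  -1.6] z 51.1 -1.9 t 24.55
```

```bash
python3 -m crank '[{"dx":0.0018,"dy":0.0004,"dz":0,"yaw":0},{"dx":0.0015,"dy":-0.006,"dz":0,"yaw":0},{"dx":0.0015,"dy":-0.006,"dz":0,"yaw":0},{"dx":0.0015,"dy":-0.006,"dz":0,"yaw":0},{"dx":0.0015,"dy":-0.006,"dz":0,"yaw":0},{"dx":0,"dy":0,"dz":0,"yaw":0},{"dx":0,"dy":0,"dz":0,"yaw":0}]'>/dev/null; python3 p.py; python3 -m crank '[{"dx":0.0009,"dy":-0.0036,"dz":0,"yaw":0},{"dx":0.0009,"dy":-0.0036,"dz":0,"yaw":0},{"dx":0.0009,"dy":-0.0036,"dz":0,"yaw":0},{"dx":0,"dy":0,"dz":0,"yaw":0},{"dx":0,"dy":0,"dz":0,"yaw":0}]'>/dev/null; python3 p.py
```

```text
x,y [35.1  0.4] F [-7.6 -2. ] z 51.1 -0.5 t 25.425
x,y [26.5  0.4] F [-6.8 -0.9] z 51.1 -2.1 t 26.05
```

```bash
python3 -m crank '[{"dx":0.0006,"dy":-0.0024,"dz":0,"yaw":0},{"dx":0,"dy":0,"dz":0,"yaw":0},{"dx":0,"dy":0,"dz":0,"yaw":0}]'>/dev/null; python3 p.py;python3 -m crank '[{"dx":0.0006,"dy":-0.0024,"dz":0,"yaw":0},{"dx":0,"dy":0,"dz":0,"yaw":0},{"dx":0,"dy":0,"dz":0,"yaw":0}]'>/dev/null; python3 p.py
```

```text
x,y [25.7  0.4] F [-3.4 -0.3] z 51.1 -0.2 t 26.425
x,y [25.5  0.4] F [ 5.4 -1.6] z 51.1 0.9 t 26.8
```

The jaw is closed on the jar at about 25 mm. I'll release and retreat.

```bash
python3 -m crank '[{"dx":0,"dy":0,"dz":0,"yaw":0},{"dx":0,"dy":0,"dz":0,"yaw":0},{"dx":0,"dy":0,"dz":0,"yaw":0},{"dx":0,"dy":0,"dz":0,"yaw":0},{"dx":0,"dy":0,"dz":0,"yaw":0},{"dx":0,"dy":0,"dz":0,"yaw":0},{"dx":0,"dy":0,"dz":0,"yaw":0},{"dx":0,"dy":0,"dz":0,"yaw":0}]' 1;python3 -m crank '[{"dx":0,"dy":0,"dz":0.05,"yaw":0},{"dx":0,"dy":0,"dz":0.06,"yaw":0},{"dx":0,"dy":0,"dz":0.06,"yaw":0},{"dx":-0.01,"dy":0.06,"dz":0.02,"yaw":0},{"dx":-0.01,"dy":0.06,"dz":0.02,"yaw":0},{"dx":0,"dy":0,"dz":0,"yaw":0},{"dx":0,"dy":0,"dz":0,"yaw":0}]'
python3 chk.py | grep -v '^ *\[\|knob'
python3 - <<'E'
from h import *
c=eyes.calibration("top");b=cv2.cvtColor(eyes.grab_frame("top"),cv2.COLOR_RGB2BGR)
u,v=pix(c,(468.6,105.5,78)).round().astype(int);print(u,v)
print(b[v-9:v+10,u-12:u+13].mean(2).astype(int))
E
```

```text
time_s: 27.8
ee_pos: [468.3, 104.1, 51.1]
ee_rot: [-177.1, -3.9, -165.7]
force: [0.6, 0.7, 0.3]
gripper_width: 91.2
gripper_force: 0.0
time_s: 28.68
ee_pos: [452.0, 199.6, 218.6]
ee_rot: [-177.1, -3.9, -165.6]
force: [-0.5, -0.2, 0.0]
gripper_width: 91.0
gripper_force: 0.0
scene [294 211  19  20 267] [302.9 221.4] [495.3   6.7]
scene pred cap [304.4 219.8]
wrist [  71  181   51   42 1344] [ 96.9 201.1] [494.4   2.1]
wrist pred cap [ 95.6 200.8]
top [243 236  20  19 181] [252.8 245.5] [495.4  -3.4]
top pred cap [251.  246.2]
205 266
[[89 90 89 89 89 86 84 80 74 68 62 56 53 51 60 73 87 92 93 94 94 94 94 94
  95]
 [90 91 88 84 79 75 71 63 57 53 51 49 47 47 53 65 81 92 94 94 95 94 95 94
  95]
 [87 83 77 69 63 59 54 51 48 45 46 47 47 47 49 59 75 90 95 95 95 95 95 95
  94]
 [74 69 61 54 50 49 47 45 45 45 44 43 44 45 46 56 72 88 95 95 95 95 95 95
  95]
 [57 55 49 47 46 47 48 43 45 41 40 40 42 42 43 49 63 81 89 94 95 95 96 96
  95]
 [47 46 46 46 45 45 43 41 42 42 47 48 46 44 43 45 54 69 82 91 95 95 95 95
  95]
 [46 45 46 45 47 45 40 39 44 58 64 68 68 60 52 44 46 54 68 84 92 96 96 94
  95]
 [
[... 258 characters left out ...]
40 60 77 84 84 85 86 85 84 73 54 43 35 45 59 78 91 95
  96]
 [44 46 46 44 44 40 39 57 76 84 86 84 86 86 82 68 49 38 37 44 59 77 91 95
  95]
 [45 43 45 46 44 42 39 52 69 78 84 84 84 82 75 60 43 36 36 46 64 84 92 96
  95]
 [46 44 45 46 46 44 37 41 55 67 75 80 78 70 59 47 37 33 37 50 71 88 95 95
  96]
 [47 46 46 45 45 44 40 36 41 50 58 63 61 55 45 38 34 36 40 51 73 88 95 96
  95]
 [47 47 44 44 47 47 45 41 37 36 39 41 42 37 34 32 33 38 42 52 66 83 92 95
  96]
 [45 45 45 46 47 45 47 46 42 39 36 33 34 33 34 33 37 42 46 52 63 80 90 96
  97]
 [45 45 46 46 46 48 46 47 46 43 41 41 37 39 38 40 43 46 49 55 67 84 93 96
  97]
 [45 44 45 48 46 46 47 46 47 46 46 45 43 42 45 47 48 51 55 63 76 90 95 97
  98]]
```

```bash
python3 -c "
from workcell import ticket
print(ticket.job_done())"
```

```text
the job is handed in; nothing more can be done
None
```

I handed the job in at about 29 s: by my last camera check the jaw is closed on the upright spice jar about 4 mm from the seat, the hood is back in the middle and the robot is clear; I did not re-measure the bystanders at the end, and no verdict came back.

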